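Tighten a glue press until the click wrench breaks over

TASK

One of the two small glue presses has a torque wrench on its screw: turn the wrench handle clockwise, seen from above, until the screw is tight and the handle then breaks over at its neck joint. Stop with the handle clearly bent, about 20 degrees from straight and never dragged beyond 30, let go and leave it so. Leave the other press's plain cross bar as it is.

Things in the scene. Friction and masses are not known exactly. Their poses are not given: they have to be found in the camera images.
- wrench_grip (a point): Middle of the torque wrench's black round grip (26 mm thick, 95 mm long), level, 120 mm above the bench, on a grey two-post press (base 130x190, bridge 102 mm high). Its x runs along the handle away from the screw, z up. The neck hinge (upright brass pin) lies 115 mm along -x; the screw axis 45 mm beyond the hinge, in line while straight. Handle's free end is 58 mm along +x. Stays on the screw.
- wrench_head (a joint): Turn of the press screw and wrench head about the upright screw axis, rad, growing clockwise seen from above; starts at 0 to 0.3, tight (firm stop) at 0.6, where the head points square to the press's bridge, on its robot side. Before that a light drag of 0.35 N m (2 N at the grip); stays where left.
- wrench_neck (a joint): Bend of the handle at its neck hinge, rad; 0 straight, growing clockwise seen from above. Stays 0 until the screw is tight, then breaks over at about 1.3 N m (11 N sideways at mid grip), bends on under the same force and stays where left; no spring. Wanted about 0.35; it can be dragged to 0.7, which is too far.
- tommy_bar (a joint): Turn of the plain one-piece steel cross bar (110 mm long, 10 mm thick, a ball on each end, 120 mm above the bench) on the screw of the other, similar press, rad; 0 at the start. To be left alone.

How it is judged:
By the outcome, as a careful person would: the job done as asked, in the order asked, and still so for the second after the job is handed in, with the robot touching nothing.
It also fails if it takes over 32 s, if anything falls off the work surface, if the arm or the gripper's body presses on something with over 40 N, if the wrist force passes 120 N, or if a joint passes its speed limit or range.

ROBOT

A 6-joint arm with a two-finger parallel gripper is mounted at the origin on a cart in front of the work surface, level with it; the furniture and walls round the work are solid. World frame = base frame: x ahead of the robot, y to its left, z up, the work surface at z = 0. Lengths are in m, angles in rad, forces in N, time in s.
With the tool pointing down it reaches from about 0.3 to 0.95 m from the base axis. Payload 3.1 kg.
Tool frame: the origin (TCP) lies midway between the tips of the shut fingers; the grasp point (between the pads) lies 19 mm behind it; z points along the fingers, y is the line along which they close (so a half turn about z gives the same grasp; the last joint's range is limited). The gripper opens to 85 mm and grips with 20 to 120 N. Pads are 22 mm wide; open, the fingers measure 114 mm over their backs; the gripper's body (76 mm by 85 mm) begins 54 mm behind the grasp point. The pads swing forward as they close: fully open they stand 13 mm farther back than shut.
Start: joints at [1.195, 0.308, 1.634, -0, 1.2, -0.07], TCP at [0.188, 0.596, 0.231] pointing down, gripper open.
Joint ranges: [-3.06, 3.06], [-0.79, 1.96], [0.05, 2.63], [-1.19, 4.34], [0.05, 2.64], [-2.94, 2.94]. Speed limits (rad/s): [2.79, 2.79, 3.14, 3.14, 3.14, 3.14].

INTERFACE

Orientations are given as a 3x3 rotation matrix whose columns are the frame's x, y, z axes.
In Python, from bench import env, imaging, spotter gives the robot as it stands.
- The arm moves only by the tool servo_tool, never from a script. Its argument "steps" is a list of rows, each an object of numbers: "dx", "dy", "dz": the shift along the world's x, y, z in m; "turn": the turn about the world's z in degrees; "claw": the closure, from 0 (fully open) to 1 (shut). A call has 1 to 20 rows; each row shifts and turns the commanded pose from where the row before left it; what a row does not reach is not made up. A row lasts 1/8 s, in which the tool goes at most 62.5 mm and 10.7 degrees, less where a joint would pass 70% of its speed; a pose out of reach is approached as far as the arm can. A call with a gripper value outside its range is refused whole. The fingers move at their own pace and stop on an object; the grip force is fixed at half the most. Time passes only in rows, so rows that do not move let the fingers close. It gives the time, the measured TCP pose, the force, the opening and the grip force at its end, in the units of the state.
- env.sense(): the state, without advancing time (a new reading comes with each control period).
- imaging.read_camera(name): name is "side" or "top" or "wrist"; returns the picture (420x560x3 uint8, red, green, blue); there is no depth.
- imaging.calibration(name): a dict with "fovy" (degrees; the focal length in pixels is half the picture's height over the tangent of half this angle, whatever the lens; pixels are square), "cx", "cy" (the principal point, pixels), "k1" (the pictures are not rectified: a ray, as slopes to the right and down, at radius r is drawn at 1 + k1 r^2 times it, then the intrinsics apply), "T" (4x4, takes a point from camera to world coordinates). Camera axes: x right, y up, looking along -z (the intrinsics and any distortion apply to the point x, -y, -z); pixel columns grow to the right and rows downward; lengths in m; the calibration is good to about 2 mm. A picture is of the moment at which its call begins: read the wrist's pose just before it. calibration takes no time and is no camera call; for the wrist camera it gives the pose at the moment of the call.
- env.sign_off(): hands the job in; it is judged then, once.
Trained networks look in the newest picture that a camera, given by its name, has taken for a name from the list of things; names that differ only in an ending like _2 or _b are one class to them, and where a whole thing is asked for, a point or a joint stands for the part that bears it (a point fixed in the world has none). Each returns a list of dicts, best first, with "confidence" (0 to 1); they miss things now and then, are a little off and sometimes report something else, mostly with a low value. They report only what shows in the picture. A call takes as long as a camera call.
- spotter.search_frame(camera, target): "pixel" ([column, row] in pixels, amid what is visible of it).
- spotter.silhouettes(camera, target): "pixels" (420x560 bool, what is visible of it) and "pixel" ([column, row] in pixels, amid what is visible of it).
- spotter.mark_of(camera, target): "pixel" ([column, row] in pixels: a listed point, or the origin of a listed thing).
The state is a dict: "t": time; "q": joint angles; "joint_vel": joint speeds; "joint_torque": joint torques, N m; "tool_pos": TCP position; "eef_rot": TCP orientation; "wrist_force": force on the tool from outside, world axes, zero at the start; "wrist_torque": the same for the moment, N m; "gripper_width": finger opening in m; "gripper_force": force on a finger pad.
Only numpy, scipy, OpenCV 4.12 (cv2) and the standard library are available. Lean on these libraries where they do the work, as an engineer would, in place of code of your own. Each camera call takes 0.05 s, during which the arm holds its last target. There are 200 camera calls.

## Working session

There is one attempt and no reset: what is moved stays moved. The work goes in short steps, Python scripts to look and compute and a tool call to move; the robot and the scene stay as the last step left them, time stands still between calls to the robot, and variables do not carry over. Pictures are saved under pics/ and viewed, at most 10 in all, crops included, and the job is handed in when it is done.

Besides the shell and the picture viewer there is one more tool, called after "Request:" as name([rows], argument=value, ...), one row to a line, values as JSON. servo_tool: Moves the arm, as the interface text tells. Its arguments: {"type":"object","properties":{"steps":{"type":"array"}},"required":["steps"]}

```bash
mkdir -p pics; cat > h.py <<'E'
import numpy as np, cv2
from bench import env, imaging, spotter
def ray(cam,px,c=None):
    c=c or imaging.calibration(cam); f=210/np.tan(np.radians(c["fovy"])/2)
    d=np.array([(px[0]-c["cx"])/f,(px[1]-c["cy"])/f]); u=d.copy()
    for _ in range(20): u=d/(1+c["k1"]*(u@u))
    T=np.array(c["T"]); return T[:3,3],T[:3,:3]@np.array([u[0],-u[1],-1])
def atz(cam,px,z,c=None):
    o,d=ray(cam,px,c); return o+d*(z-o[2])/d[2]
E
python3 - <<'E'
from h import *
ims=[]
for n in ("top","side"):
    im=imaging.read_camera(n); cv2.imwrite(f"pics/{n}0.png",im[:,:,::-1])
    for t in ("wrench_grip","wrench_head","tommy_bar"):
        for r in spotter.mark_of(n,t)[:2]: print(n,t,np.round(r["pixel"]),round(r["confidence"],2),atz(n,r["pixel"],.12).round(3))
E
```

```text
top wrench_grip [368. 243.] 0.9 [ 0.443 -0.22   0.12 ]Traceback (most recent call last):
  File "<stdin>", line 6, in <module>
ValueError: it knows: wrench_grip
```

View pics/top0.png

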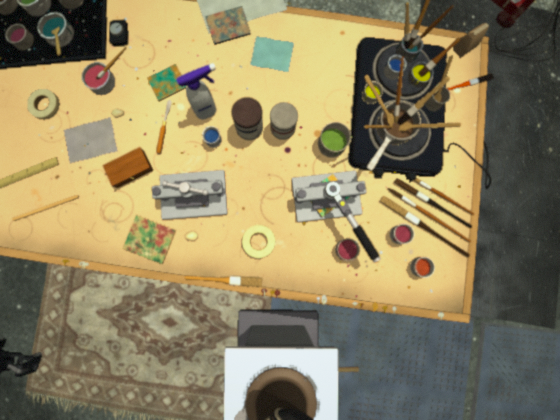

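The top view shows the wrench press on the right: screw at about (333,188), grip running (357,228) to (378,260). A red jar stands at (347,248), under the handle's sweep. The cross-bar press is at (190,190).

```bash
python3 - <<'E'
from h import *
for k,p,z in (("screw",(333,188),.12),("grip",(368,243),.12),("end",(378,260),.12),("jar",(347,250),.05),("jar2",(402,233),.05),("baseL",(299,222),.02),("baseR",(368,214),.02),("TL",(292,178),.02)): print(k,atz("top",p,z).round(3))
im=imaging.read_camera("side"); cv2.imwrite("pics/side0.png",im[:,:,::-1])
for r in spotter.mark_of("side","wrench_grip")[:2]: print(r["pixel"],r["confidence"],atz("side",r["pixel"],.12).round(3))
im=imaging.read_camera("top")
cv2.imwrite("pics/topc.png",cv2.resize(im[150:290,270:450,::-1],None,fx=4,fy=4,interpolation=cv2.INTER_CUBIC))
E
```

```text
screw [ 0.586 -0.131  0.12 ]
grip [ 0.443 -0.221  0.12 ]
end [ 0.399 -0.246  0.12 ]
jar [ 0.426 -0.179  0.05 ]
jar2 [ 0.474 -0.334  0.05 ]
baseL [ 0.505 -0.048  0.02 ]
baseR [ 0.53  -0.247  0.02 ]
TL [ 0.632 -0.028  0.02 ]
[221.9, 320.1] 0.74 [ 0.445 -0.213  0.12 ]
```

View pics/side0.png

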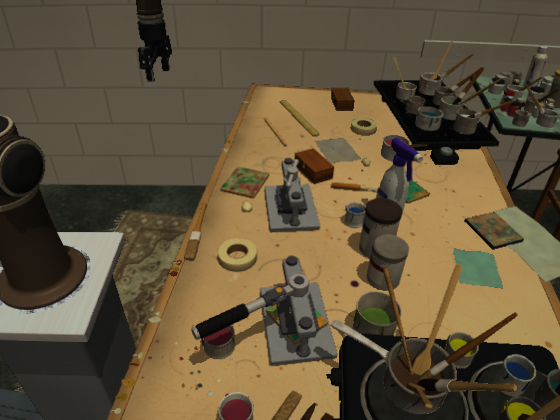

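View pics/topc.png

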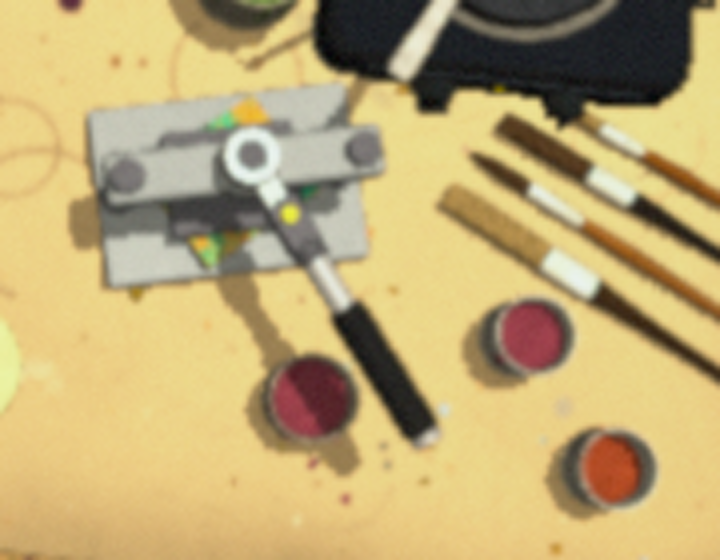

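The side view confirms the jar under the handle is low, well below the grip. Seen from above, the handle sits about 31° to the right of straight toward the robot and needs to swing left. I'll push it with shut fingers on its -y side.

Request:
servo_tool([
  {"dx": 0.04, "dy": -0.035, "claw": 1},
  {"dx": 0.04, "dy": -0.035, "claw": 1},
  {"dx": 0.04, "dy": -0.035, "claw": 1},
  {"dx": 0.04, "dy": -0.035, "claw": 1},
  {"dx": 0.04, "dy": -0.035, "claw": 1},
  {"dx": 0.007, "dy": -0.057, "claw": 1},
  {"dx": 0.007, "dy": -0.057, "claw": 1},
  {"dx": 0.007, "dy": -0.057, "claw": 1},
  {"dx": 0.007, "dy": -0.057, "claw": 1},
  {"dx": 0.007, "dy": -0.057, "claw": 1},
  {"dx": 0.007, "dy": -0.057, "claw": 1},
  {"dx": 0.007, "dy": -0.057, "claw": 1},
  {"dx": 0.007, "dy": -0.057, "claw": 1},
  {"dx": 0.007, "dy": -0.057, "claw": 1},
  {"dx": 0.007, "dy": -0.057, "claw": 1},
  {"dx": 0.007, "dy": -0.057, "claw": 1},
  {"dx": 0.007, "dy": -0.057, "claw": 1},
  {"claw": 1},
  {"claw": 1},
])

```text
$.steps[0]: bad value
```

Request:
servo_tool([
  {"dx": 0.04, "dy": -0.035, "dz": 0, "turn": 0, "claw": 1.0},
  {"dx": 0.04, "dy": -0.035, "dz": 0, "turn": 0, "claw": 1.0},
  {"dx": 0.04, "dy": -0.035, "dz": 0, "turn": 0, "claw": 1.0},
  {"dx": 0.04, "dy": -0.035, "dz": 0, "turn": 0, "claw": 1.0},
  {"dx": 0.04, "dy": -0.035, "dz": 0, "turn": 0, "claw": 1.0},
  {"dx": 0.007, "dy": -0.057, "dz": 0, "turn": 0, "claw": 1.0},
  {"dx": 0.007, "dy": -0.057, "dz": 0, "turn": 0, "claw": 1.0},
  {"dx": 0.007, "dy": -0.057, "dz": 0, "turn": 0, "claw": 1.0},
  {"dx": 0.007, "dy": -0.057, "dz": 0, "turn": 0, "claw": 1.0},
  {"dx": 0.007, "dy": -0.057, "dz": 0, "turn": 0, "claw": 1.0},
  {"dx": 0.007, "dy": -0.057, "dz": 0, "turn": 0, "claw": 1.0},
  {"dx": 0.007, "dy": -0.057, "dz": 0, "turn": 0, "claw": 1.0},
  {"dx": 0.007, "dy": -0.057, "dz": 0, "turn": 0, "claw": 1.0},
  {"dx": 0.007, "dy": -0.057, "dz": 0, "turn": 0, "claw": 1.0},
  {"dx": 0.007, "dy": -0.057, "dz": 0, "turn": 0, "claw": 1.0},
  {"dx": 0.007, "dy": -0.057, "dz": 0, "turn": 0, "claw": 1.0},
  {"dx": 0.007, "dy": -0.057, "dz": 0, "turn": 0, "claw": 1.0},
  {"dx": 0, "dy": 0, "dz": 0, "turn": 0, "claw": 1.0},
])

```text
t: 2.5
tool_pos: [0.4724, -0.2669, 0.2314]
eef_rot: [[-0.952, 0.306, 0.001], [0.306, 0.952, -0.002], [-0.001, -0.001, -1.0]]
wrist_force: [0.2, 1.0, 0.4]
gripper_width: -0.0
gripper_force: 0.0
```

Request:
servo_tool([
  {"dx": 0, "dy": 0, "dz": -0.04, "turn": 8, "claw": 1.0},
  {"dx": 0, "dy": 0, "dz": -0.04, "turn": 8, "claw": 1.0},
  {"dx": 0, "dy": 0, "dz": -0.03, "turn": 8, "claw": 1.0},
  {"dx": 0, "dy": 0, "dz": -0.016, "turn": 0, "claw": 1.0},
  {"dx": 0, "dy": 0, "dz": 0, "turn": 0, "claw": 1.0},
])

```text
t: 3.12
tool_pos: [0.4714, -0.2618, 0.1043]
eef_rot: [[-0.994, -0.111, -0.002], [-0.111, 0.994, 0.002], [0.002, 0.002, -1.0]]
wrist_force: [-0.4, -0.9, 0.4]
gripper_width: 0.0002
gripper_force: 0.0
```

```bash
python3 - <<'E'
from h import *
s=env.sense(); print(s["tool_pos"],s["wrist_force"],s["q"])
a=imaging.read_camera("top")[150:290,270:450,::-1]; 
for n in("top","side"):
    if n=="side": b=imaging.read_camera("side")[230:370,150:330,::-1]
    for r in spotter.mark_of(n,"wrench_grip")[:1]: print(n,r["pixel"],r["confidence"],atz(n,r["pixel"],.12).round(3))
cv2.imwrite("pics/b.png",cv2.resize(np.hstack([a,b]),(800,311),interpolation=cv2.INTER_CUBIC))
E
```

```text
[ 0.47144268 -0.2618245   0.10433098] [-0.42650986 -0.85692701  0.41864568] [-5.87807683e-01  3.06429270e-01  1.92565544e+00  2.12884483e-04
  9.12245669e-01 -2.27044195e+00]
top [366.5, 241.7] 0.85 [ 0.446 -0.217  0.12 ]
side [224.0, 318.6] 0.9 [ 0.449 -0.21   0.12 ]
```

View pics/b.png

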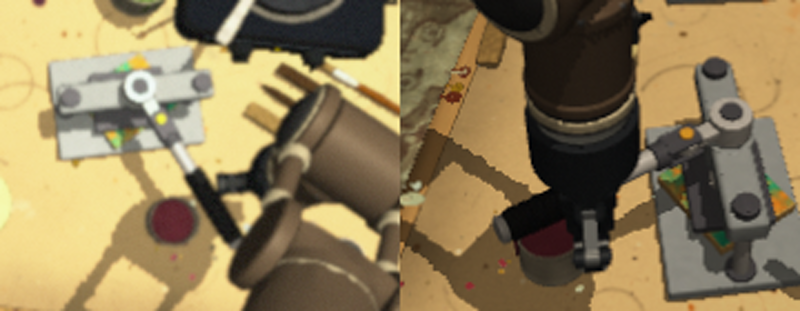

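The shut fingers stand on the handle's -y side at grip height, clear of the jars. Next I'll push along the arc to just about tight.

Request:
servo_tool([
  {"dx": -0.004, "dy": 0.0125, "dz": 0, "turn": 0, "claw": 1.0},
  {"dx": -0.004, "dy": 0.0125, "dz": 0, "turn": 0, "claw": 1.0},
  {"dx": -0.005, "dy": 0.007, "dz": 0, "turn": 0, "claw": 1.0},
  {"dx": -0.005, "dy": 0.007, "dz": 0, "turn": -1, "claw": 1.0},
  {"dx": -0.005, "dy": 0.007, "dz": 0, "turn": -1, "claw": 1.0},
  {"dx": -0.004, "dy": 0.007, "dz": 0, "turn": -1, "claw": 1.0},
  {"dx": -0.004, "dy": 0.007, "dz": 0, "turn": -1, "claw": 1.0},
  {"dx": -0.004, "dy": 0.007, "dz": 0, "turn": -1, "claw": 1.0},
  {"dx": -0.003, "dy": 0.007, "dz": 0, "turn": -1, "claw": 1.0},
  {"dx": -0.003, "dy": 0.005, "dz": 0, "turn": -1, "claw": 1.0},
])

```text
t: 4.58
tool_pos: [0.4308, -0.1835, 0.1052]
eef_rot: [[-1.0, 0.01, -0.0], [0.01, 1.0, 0.0], [0.0, 0.0, -1.0]]
wrist_force: [1.4, -1.9, 0.2]
gripper_width: -0.0
gripper_force: 1.1
```

```bash
cat > look.py <<'E'
import sys
from h import *
s=env.sense(); print(s["tool_pos"],s["wrist_force"])
a=imaging.read_camera("top")[150:290,270:450,::-1]; 
for n in("top","side"):
    if n=="side": b=imaging.read_camera("side")[230:370,150:330,::-1]
    for r in spotter.mark_of(n,"wrench_grip")[:1]: print(n,r["pixel"],r["confidence"],atz(n,r["pixel"],.12).round(3))
cv2.imwrite(f"pics/{sys.argv[1]}.png",cv2.resize(np.hstack([a,b]),(800,311),interpolation=cv2.INTER_CUBIC))
E
python3 look.py c
```

```text
[ 0.43084039 -0.18350963  0.1051842 ] [ 1.43831639 -1.93469136  0.2141935 ]
top [344.1, 250.6] 0.59 [ 0.423 -0.158  0.12 ]
side [213.9, 295.5] 0.91 [ 0.425 -0.157  0.12 ]
```

View pics/c.png

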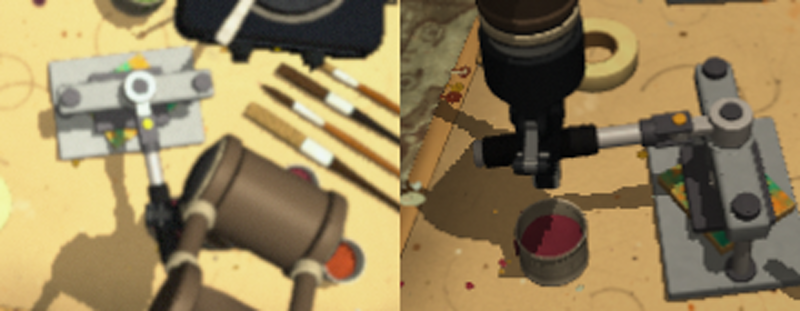

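Straight, swung to about 9°, with light drag only (2 N), so it's nearly tight.

Request:
servo_tool([
  {"dx": -0.0005, "dy": 0.004, "dz": 0, "turn": 0, "claw": 1.0},
  {"dx": 0, "dy": 0, "dz": 0, "turn": 0, "claw": 1.0},
])

```text
t: 5.03
tool_pos: [0.43, -0.1796, 0.1049]
eef_rot: [[-1.0, 0.009, -0.001], [0.009, 1.0, 0.001], [0.001, 0.001, -1.0]]
wrist_force: [-0.6, -0.5, -0.1]
gripper_width: 0.0
gripper_force: 0.3
```

Request:
servo_tool([
  {"dx": -0.0005, "dy": 0.004, "dz": 0, "turn": -1, "claw": 1.0},
  {"dx": 0, "dy": 0, "dz": 0, "turn": 0, "claw": 1.0},
])

```text
t: 5.28
tool_pos: [0.43, -0.1756, 0.1051]
eef_rot: [[-1.0, 0.027, -0.0], [0.027, 1.0, 0.001], [0.0, 0.001, -1.0]]
wrist_force: [-0.6, 0.0, -0.7]
gripper_width: -0.0001
gripper_force: 0.4
```

Request:
servo_tool([
  {"dx": -0.0005, "dy": 0.004, "dz": 0, "turn": -1, "claw": 1.0},
  {"dx": 0, "dy": 0, "dz": 0, "turn": 0, "claw": 1.0},
])

```text
t: 5.52
tool_pos: [0.4298, -0.1743, 0.1056]
eef_rot: [[-0.999, 0.042, 0.0], [0.042, 0.999, -0.005], [-0.001, -0.005, -1.0]]
wrist_force: [-2.4, -10.7, -2.1]
gripper_width: 0.0001
gripper_force: 4.4
```

Tightness is reached: the force jumped to 11 N at tool y ≈ -0.1745. About 38 mm more gives 20° of bend, so I'll do most of it and then measure.

Request:
servo_tool([
  {"dx": -0.001, "dy": 0.005, "dz": 0, "turn": -2, "claw": 1.0},
  {"dx": -0.001, "dy": 0.005, "dz": 0, "turn": -2, "claw": 1.0},
  {"dx": -0.001, "dy": 0.005, "dz": 0, "turn": -2, "claw": 1.0},
  {"dx": -0.001, "dy": 0.005, "dz": 0, "turn": -2, "claw": 1.0},
  {"dx": -0.001, "dy": 0.005, "dz": 0, "turn": -1, "claw": 1.0},
  {"dx": -0.001, "dy": 0.005, "dz": 0, "turn": -1, "claw": 1.0},
  {"dx": 0, "dy": 0, "dz": 0, "turn": 0, "claw": 1.0},
  {"dx": 0, "dy": 0, "dz": 0, "turn": 0, "claw": 1.0},
])

```text
t: 6.52
tool_pos: [0.4242, -0.1444, 0.1056]
eef_rot: [[-0.977, 0.215, 0.001], [0.215, 0.977, -0.005], [-0.002, -0.005, -1.0]]
wrist_force: [-1.1, -9.7, -2.7]
gripper_width: -0.0001
gripper_force: 4.7
```

```bash
python3 look.py d
```

```text
[ 0.42415878 -0.14441129  0.10556242] [-1.05517822 -9.74779874 -2.73382545]
top [327.5, 249.9] 0.9 [ 0.425 -0.115  0.12 ]
side [215.7, 279.8] 0.85 [ 0.425 -0.117  0.12 ]
```

View pics/d.png

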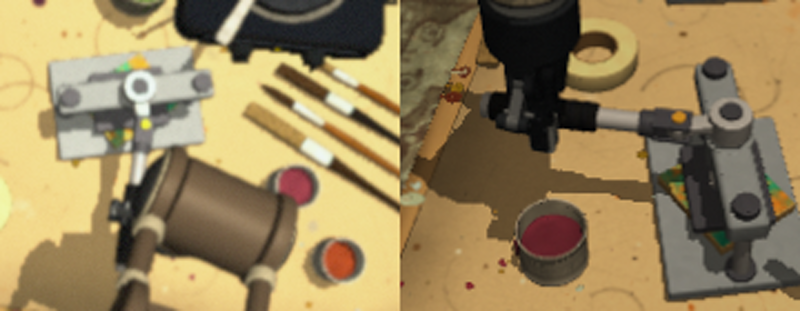

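The handle is bent roughly 16°. I'll add 7 mm (about 3.5°), back off to -y, and lift.

Request:
servo_tool([
  {"dx": 0.001, "dy": 0.0035, "dz": 0, "turn": -1, "claw": 1.0},
  {"dx": 0.001, "dy": 0.0035, "dz": 0, "turn": -1, "claw": 1.0},
  {"dx": 0, "dy": 0, "dz": 0, "turn": 0, "claw": 1.0},
  {"dx": -0.001, "dy": -0.01, "dz": 0, "turn": 0, "claw": 1.0},
  {"dx": -0.003, "dy": -0.015, "dz": 0, "turn": 0, "claw": 1.0},
  {"dx": -0.005, "dy": -0.025, "dz": 0, "turn": 0, "claw": 1.0},
  {"dx": 0, "dy": -0.02, "dz": 0.02, "turn": 0, "claw": 1.0},
  {"dx": 0, "dy": -0.02, "dz": 0.05, "turn": 0, "claw": 1.0},
  {"dx": 0, "dy": -0.03, "dz": 0.05, "turn": 0, "claw": 1.0},
  {"dx": 0, "dy": -0.05, "dz": 0.03, "turn": 0, "claw": 1.0},
  {"dx": 0, "dy": -0.05, "dz": 0, "turn": 0, "claw": 1.0},
  {"dx": 0, "dy": -0.05, "dz": 0, "turn": 0, "claw": 1.0},
  {"dx": 0, "dy": 0, "dz": 0, "turn": 0, "claw": 1.0},
])

```text
t: 8.35
tool_pos: [0.4162, -0.4086, 0.2552]
eef_rot: [[-0.967, 0.255, 0.001], [0.255, 0.967, -0.001], [-0.001, -0.001, -1.0]]
wrist_force: [0.1, 0.9, 0.0]
gripper_width: 0.0001
gripper_force: 0.0
```

```bash
python3 look.py e; python3 - <<'E'
from h import *
im=imaging.read_camera("top")[160:290,290:400,::-1]
cv2.imwrite("pics/f.png",cv2.resize(im,None,fx=4.5,fy=4.5,interpolation=cv2.INTER_CUBIC))
E
```

```text
[ 0.41616686 -0.40860265  0.25521825] [0.08027439 0.87162905 0.00108572]
top [325.8, 245.7] 0.98 [ 0.435 -0.111  0.12 ]
side [215.7, 273.4] 0.78 [ 0.423 -0.1    0.12 ]
```

View pics/f.png

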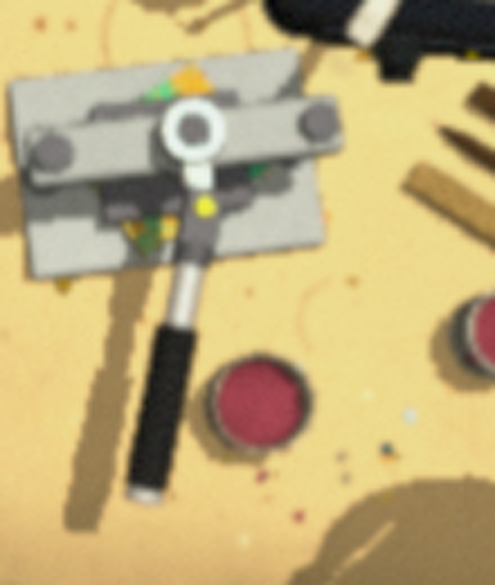

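The handle is straight-gripped no longer: hinge pin at crop (205,206), handle end at (147,490), visibly bent at the neck. Next I'll measure the angle.

```bash
python3 - <<'E'
from h import *
P=[atz("top",(290+a/4.5,160+b/4.5),.12) for a,b in((193,129),(205,206),(178,328),(147,490))]
P=np.array(P); print(P.round(3))
ang=lambda d:np.degrees(np.arctan2(d[1],-d[0]))
print(ang(P[1]-P[0]),ang(P[3]-P[1]),ang(P[3]-P[2]))
l=[atz("top",(290+a/4.5,160+b/4.5),.1) for a,b in((52,154),(320,123))]; d=l[1]-l[0]; print("bridge normal",np.degrees(np.arctan2(-d[0],-d[1]*1)))
E
```

```text
[[ 0.585 -0.131  0.12 ]
 [ 0.539 -0.137  0.12 ]
 [ 0.468 -0.121  0.12 ]
 [ 0.376 -0.103  0.12 ]]
-8.21418845682676 11.956051833340137 11.198199855697867
bridge normal -7.247914405927019
```

```bash
python3 -c "
from bench import env
print(env.sign_off())"
```

```text
the job is handed in; nothing more can be done
None
```

The screw is tight and the wrench handle broke over to about 19–20° from straight; I then backed the arm off and never touched the other press's cross bar, and the job was handed in after about 8.5 s of robot time.

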